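# Release the display clamp's spring bar with the fork tool

### The arm

A 6-joint arm with a two-finger parallel gripper is mounted at the origin on a cart in front of the work surface, level with it; the furniture and walls round the work are solid. World frame = base frame: x ahead of the robot, y to its left, z up, the work surface at z = 0. Lengths are in m, angles in rad, forces in N, time in s.
With the tool pointing down it reaches from about 0.225 to 0.875 m from the base axis. Payload 3.4 kg.
Tool frame: the origin (TCP) lies at the very end of the fingers, on their centre line; the grasp point (between the pads) lies behind it (manip.grasp_offset is the z of the grasp point in the tool frame, in m); z points along the fingers, y is the line along which they close (so a half turn about z gives the same grasp; the last joint's range is limited). The gripper opens to 85 mm and grips with 20 to 120 N. Pads are 22 mm wide; open, the fingers measure 114 mm over their backs; the gripper's body (76 mm by 85 mm) begins 54 mm behind the grasp point. The pads swing forward as they close: fully open they stand 13 mm farther back than shut.
Start: joints at [-1.367, 0.276, 1.505, -0, 1.361, -0.121], TCP at [0.183, -0.545, 0.231] pointing down, gripper open.
Joint ranges: [-2.89, 2.89], [-0.75, 2.08], [0.22, 2.7], [-1.18, 4.32], [0.11, 2.71], [-2.7, 2.7]. Speed limits (rad/s): [2.57, 2.57, 3.14, 3.14, 3.14, 3.14].

### API

Orientations are given as a unit quaternion [w, x, y, z].
In Python, from rig import manip gives the robot as it stands.
- The arm moves only by the shell command python3 -m pendant 'ROWS' [FORCE]. ROWS is JSON, a list of rows, each an object of numbers: "dx", "dy", "dz": the shift along the tool's x, y, z in m; "rx", "ry", "rz": the turn, a rotation vector about the tool's x, y, z in degrees; "hand": the finger opening in m, from 0 to 0.0854. In form: [{"dx": .., "dy": .., "dz": .., "rx": .., "ry": .., "rz": .., "hand": ..}, ...]. A call has 1 to 12 rows; each row shifts and turns the commanded pose from where the row before left it, along the tool's axes as they then stand; what a row does not reach is not made up. A row lasts 1/12 s, in which the tool goes at most 41.7 mm and 7.16 degrees, less where a joint would pass 70% of its speed; a pose out of reach is approached as far as the arm can. A call is refused whole if a number of a shift passes 0.0417 or a number of a turn 7.16, either way. A call with a gripper value outside its range is refused whole. The fingers move at their own pace and stop on an object; FORCE is the grip in N (left out, the last holds). Time passes only in rows, so rows that do not move let the fingers close. It gives the time, the measured TCP pose, the force, the opening and the grip force at its end, in the units of the state.
- manip.get_state(): the state, without advancing time (a new reading comes with each control period).
- manip.get_image(name): name is "side" or "top" or "wrist"; returns a dict with "frame" (384x512x3 uint8, red, green, blue), "fx", "fy", "cx", "cy" (pixels), "position" and "attitude" of the camera in the world; the wrist camera has in their place "mount" (4x4, takes a point from camera to tool coordinates, whose origin is the TCP and whose axes are the flange's). Camera axes: x right, y up, looking along -z (the intrinsics and any distortion apply to the point x, -y, -z); pixel columns grow to the right and rows downward; lengths in m; the calibration is good to about 2 mm. A picture is of the moment at which its call begins: read the wrist's pose just before it. There is no depth.
- manip.sign_off(): hands the job in; it is judged then, once.
The state is a dict: "clock": time; "qpos": joint angles; "qd": joint speeds; "effort": joint torques, N m; "position": TCP position; "ee_rot": TCP orientation; "contact_force": force on the tool from outside, world axes, zero at the start; "moment": the same for the moment, N m; "width": finger opening in m; "gripper_force": force on a finger pad.
Only numpy, scipy, OpenCV 4.12 (cv2) and the standard library are available. Lean on these libraries where they do the work, as an engineer would, in place of code of your own. Each camera call takes 0.05 s, during which the arm holds its last target. There are 200 camera calls.

### The job

Take the orange-handled fork tool, straddle the spring bar with it and gently press the brass collar sideways, away from the lug, until the clamp strap comes free and swings up off the sample ink pad. Use only the tool on the clamp, and do not force the bar against its stop. Leave the strap up and the pad in place, and stand the tool upright and fully home in its black holder again, without disturbing the other goods.

Things in the scene. Friction and masses are not known exactly. Their poses are not given: they have to be found in the camera images.
- stand: Grey display clamp fixed to the table: base plate 130 x 115 x 12 mm, a sample ink pad on it, an aluminium strap (26 mm wide) over the pad. Origin: on the table under the strap's middle, z up. The strap runs along x: hinge at x = +50 mm, 62 mm up; free end at x = -50 mm, 45 mm up, where a spring bar along y locks it in a lug. More than 15 N between tool and clamp is too much.
- fork_point (a point): Fixed point of the stand at (-50, 45.5, 45) mm in its frame, on the locked bar's axis, always clear of collar and lug: there the fork can be put over the bar from above, the tine tips best 13 mm below the axis, so that they reach past the collar. Bar and pin are 6 mm thick, steel, from the strap (y = 13 mm) into the lug. Rising, the bar swings up to 1.4 mm to -x. Axes as the stand's.
- lug_mouth (a point): Fixed point where the pin enters the lug: stand frame (-50, 52, 45) mm. The upright lug is 20 mm wide (x), y = 52 to 61 mm, top 55 mm above the table. The pin sits 6 mm deep in its hole; pressed 6 mm towards -y it leaves the lug and the strap springs up.
- collar_mid (a point): Fixed point of the stand at (-50, 33, 45) mm: middle of where the smooth brass collar (22 mm across, 5 mm thick) may sit. Its face towards the lug lies within 6 mm of it along y, different each time: find it by eye or feel. Pressing it to -y compresses the bar: 4.8 N at first, 0.4 N more per mm, plus about 1 N friction; hard stop after 7.5 mm. It springs back by itself.
- strap (a joint): Angle of the strap about its hinge, rad: about 0 locked, 0.35 fully up (bar 34 mm higher). A weak spring lifts it slowly (about 0.5 rad/s) once the pin is out of the lug; with the fork still over the bar only to about 0.1, until the fork is drawn up. From 14 mm above its locked height the pin clears the lug's top and the bar can slide out again over it, which unloads the fork.
- fork_tool: Tool, 95 mm long, 80 g, standing fork down. Origin: at the tine tips, z up. Steel fork 24 mm wide (x), 5 mm thick (y); slot between the tines 13 mm wide, 27 mm deep; flange 40 x 26 mm at z = 45 to 49 mm; orange handle 22 (x) by 16 mm (y), z = 49 to 95 mm, gripped across its 16 mm. A half turn makes no difference. It pushes with the flat of the tines (along its y).
- holder: Black tool holder fixed to the table, 46 x 30 mm, 53 mm high, on a 54 x 40 x 6 mm foot. Origin: centre of its underside, z up. Its pocket, open at the top, 30 (x) by 12 mm (y), takes the fork; the tool's flange rests on the rim, the tines then end 8 mm above the table, and the tool's x and y lie along the holder's.
- sample_pad: Closed black ink pad, 69 x 76 x 20 mm, lying on the base plate under the strap. Origin: centre of its underside.
- yellow_box: Bystander: small yellow carton, 72 x 92 x 24 mm, loose on the table. Origin: centre of its underside.
- flat_pack: Bystander: flat white pack, 85 x 110 x 12 mm, loose. Origin: centre of its underside.
- roller_stamp: Bystander: small black pocket stamp standing upright, 23 x 23 x 68 mm, loose. Origin: centre of its underside.
- tape_1: Bystander: roll of paper tape, 51 mm across, 18 mm high, on top of another roll. Origin: centre of its underside.
- tape_3: Bystander: roll of paper tape like the other, on another roll. Origin: centre of its underside.
- ink_pad_4: Bystander: closed black ink pad, 69 x 76 x 20 mm, on top of another. Origin: centre of its underside.
- sticker_rack_1: Bystander: the middle one of three fixed upright sticker racks between clamp and holder, which stand 55 mm apart across y. Origin: centre of its underside. Together they cover 200 mm in x and 165 mm in y, and with their packs reach up to 140 mm above the table: carry the tool over them.

How it is judged:
On the way, in this order (a step that is already met when the one before it is completed fails the run):
1. the fork tool is lifted out of its holder (z of fork_tool in the frame of holder above 0.06 m), for 0.1 s.
2. the strap comes free while the tool is on the clamp (value of joint strap above 0.06 rad and horizontal distance between fork_tool and fork_point below 0.04 m), for 0.1 s.
At the end, for the whole second after the job is handed in: The strap stands up (more than 0.28 rad), the ink pad still lies on the clamp's base within 10 mm of where it was, and the fork tool stands still and released in its holder: upright within 0.12 rad, centred within 8 mm, flange down on the rim within 4 mm (value of joint strap above 0.28 rad and z of fork_tool in the frame of holder below 0.012 m and horizontal distance between fork_tool and holder below 0.008 m and angle between fork_tool's own z axis and vertical below 0.12 rad and linear speed of fork_tool below 0.02 m/s and z of sample_pad in the frame of stand below 0.016 m and distance of sample_pad from where it was at the start of the episode below 0.01 m); the robot touches nothing.
It fails at once if the tool presses on the clamp with more than 15 N (contact force between fork_tool and stand above 15 N).
It fails at once if the gripper or arm itself touches the clamp (contact force between any of the fingers, the arm and stand above 1 N).
It fails at once if the sample pad is shifted by more than 10 mm (distance of sample_pad from where it was at the start of the episode above 0.01 m).
It fails at once if other goods are disturbed (moved by more than 20 mm) (distance of any of yellow_box, flat_pack, roller_stamp, tape_1, tape_3, ink_pad_4 from where it was at the start of the episode above 0.02 m).
It also fails if it takes over 59 s, if anything falls off the work surface, if the arm or the gripper's body presses on something with over 40 N, if the wrist force passes 120 N, or if a joint passes its speed limit or range.

## Working session

There is one attempt and no reset: what is moved stays moved. The work goes in short steps, Python scripts to look and compute and a shell command to move; the robot and the scene stay as the last step left them, time stands still between calls to the robot, and variables do not carry over. Pictures are saved under pics/ and viewed, at most 10 in all, crops included, and the job is handed in when it is done.

```bash
ls; mkdir -p pics; python3 - <<'E'
from rig import manip
import cv2
s=manip.get_state();print({k:s[k] for k in('clock','position','ee_rot','width','contact_force')},manip.grasp_offset)
for n in("side","top"):
    d=manip.get_image(n);print(n,{k:(v.tolist() if hasattr(v,'tolist') else v) for k,v in d.items() if k!='frame'})
    cv2.imwrite(f'pics/{n}0.png',cv2.resize(d['frame'][:,:,::-1],(800,600),interpolation=cv2.INTER_CUBIC))
d=manip.get_image("wrist");print({k:v for k,v in d.items() if k!='frame'})
E
```

```text
pics
{'clock': 0.0, 'position': array([ 0.18338202, -0.54441043,  0.23044669]), 'ee_rot': array([-9.07264501e-04,  9.86840879e-01,  1.61691854e-01, -3.63900093e-05]), 'width': 0.08547350223358507, 'contact_force': array([-0.53599478,  0.12156255,  0.31600275])} -0.0187
side {'fx': 368.7543728101448, 'fy': 368.7543728101448, 'cx': 255.24399876282965, 'cy': 185.512442419297, 'position': [0.2723828045652668, -0.5757379277438546, 0.5421548566387759], 'attitude': [0.8677351491917982, 0.469976591872789, -0.06690132279210236, -0.14724784194477175]}
top {'fx': 479.77054470908445, 'fy': 479.77054470908445, 'cx': 249.81758773732105, 'cy': 195.60868359282085, 'position': [0.3070364488247091, 0.09930746502919803, 1.5031104130965818], 'attitude': [0.7143416100575168, 0.049649801768951216, -0.03943184100188919, -0.6969189990522141]}
{'fx': 299.22153700542077, 'fy': 299.22153700542077, 'cx': 255.6378476166991, 'cy': 192.68482826513065, 'mount': array([[-7.74134011e-04,  9.64807574e-01,  2.62955786e-01,
         6.49442458e-02],
       [ 9.99999599e-01,  8.65140169e-04, -2.30305210e-04,
         6.32562105e-04],
       [-4.49693824e-04,  2.62955502e-01, -9.64807857e-01,
        -1.42653677e-01],
       [ 0.00000000e+00,  0.00000000e+00,  0.00000000e+00,
         1.00000000e+00]])}
```

View pics/side0.png

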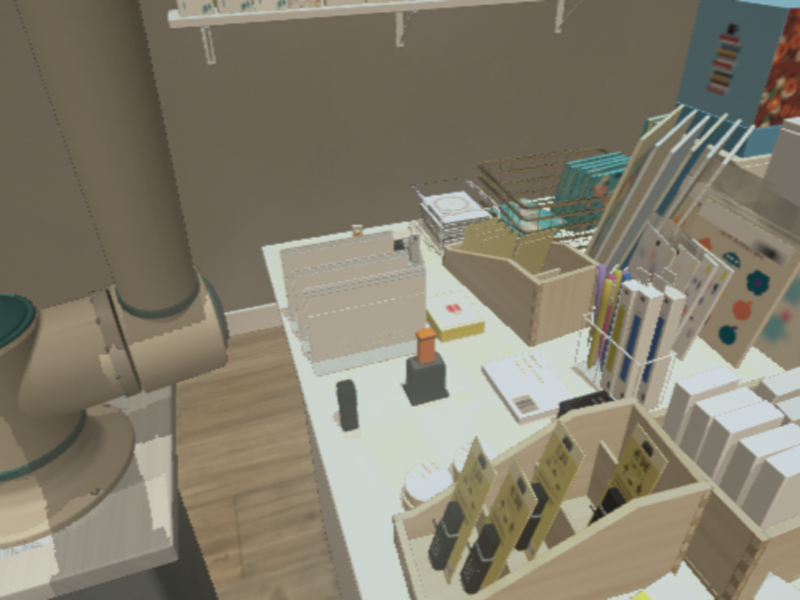

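View pics/top0.png

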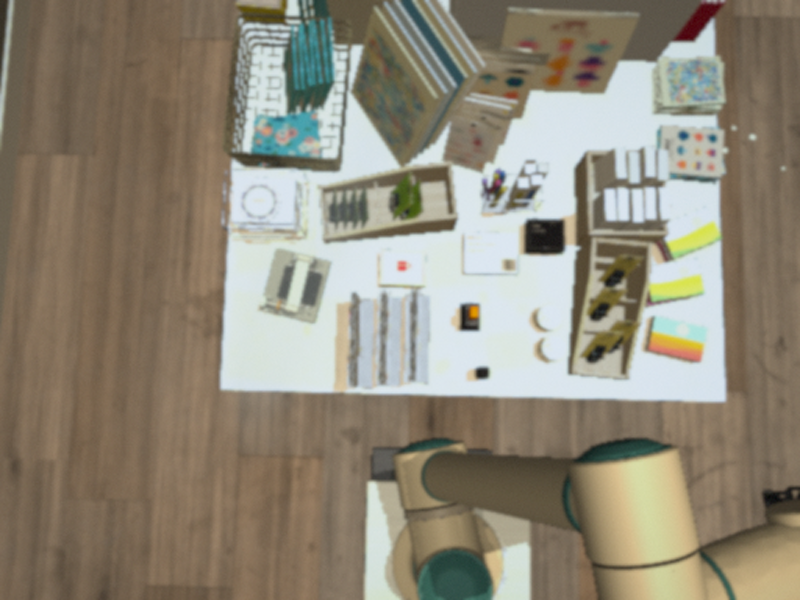

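```bash
cat > h.py <<'E'
from rig import manip
import numpy as np, cv2
from scipy.spatial.transform import Rotation as R
def q(a): return R.from_quat(np.r_[a[1:],a[0]])
def cam(n):
    s=manip.get_state(); d=manip.get_image(n)
    if n=='wrist':
        T=np.eye(4);T[:3,:3]=q(s['ee_rot']).as_matrix();T[:3,3]=s['position'];T=T@d['mount']
        d['Rm'],d['p']=T[:3,:3],T[:3,3]
    else: d['Rm'],d['p']=q(d['attitude']).as_matrix(),np.array(d['position'])
    return d
def ray(d,u,v,z):
    r=d['Rm']@np.array([(u-d['cx'])/d['fx'],-(v-d['cy'])/d['fy'],-1]);return d['p']+r*(z-d['p'][2])/r[2]
def proj(d,P):
    c=(np.asarray(P)-d['p'])@d['Rm'];return np.array([d['cx']+d['fx']*c[0]/-c[2],d['cy']-d['fy']*c[1]/-c[2]])
def yaw():  # angle of tool x, y axes in world
    M=q(manip.get_state()['ee_rot']).as_matrix();return np.degrees(np.arctan2(M[1],M[0]))
def crop(d,u0,v0,u1,v1,k,f): cv2.imwrite(f,cv2.resize(d['frame'][v0:v1,u0:u1,::-1],None,fx=k,fy=k,interpolation=cv2.INTER_CUBIC))
E
python3 - <<'E'
from h import *
t=cam('top');s=cam('side');k=.64
print('tool top',ray(t,474*k,312*k,.103)); print('tool side',ray(s,426*k,333*k,.103))
print('stand',ray(t,297*k,285*k,.012),'strap',ray(t,297*k,285*k,.06))
a=t['frame'][150:250,150:320,::-1]
crop(t,155,150,325,270,4,'pics/c1.png')
print(yaw())
E
```

```text
tool top [ 0.47594117 -0.03554607  0.103     ]
tool side [ 0.47644917 -0.04380885  0.103     ]
stand [0.53317368 0.31247677 0.012     ] strap [0.52589414 0.30561468 0.06      ]
[ 18.60894697 -71.39105022 104.26338967]
```

View pics/c1.png

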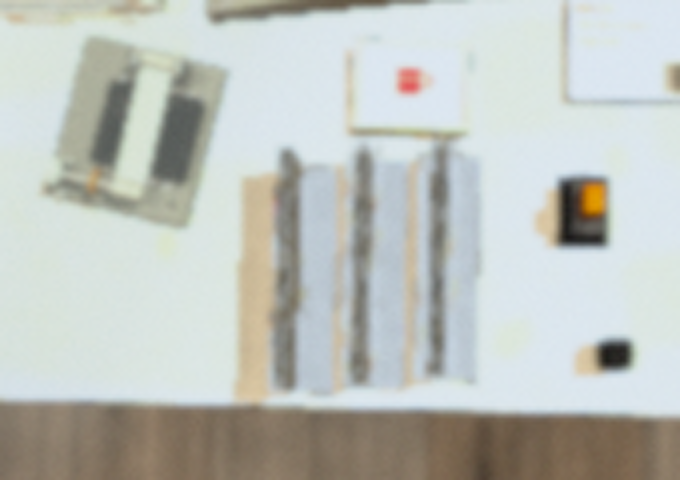

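```bash
python3 -m pendant '[{"dz":-0.023,"rz":6.2},{"dz":-0.023,"rz":6.2},{"dz":-0.023,"rz":6.2},{"dx":0.0225,"dy":-0.039},{"dx":0.0225,"dy":-0.039},{"dx":0.0225,"dy":-0.039},{"dx":0.0225,"dy":-0.039},{"dx":0.0225,"dy":-0.039},{"dx":0.0225,"dy":-0.039},{"dx":0.0225,"dy":-0.039}]' 40; python3 -m pendant '[{"dx":0.0225,"dy":-0.039},{"dx":0.0225,"dy":-0.039},{"dx":0.0225,"dy":-0.039},{"dx":0.0225,"dy":-0.039},{"dx":0.0225,"dy":-0.039},{"dx":0.0225,"dy":-0.039},{"dz":0.03},{"dz":0.02},{}]'
python3 - <<'E'
from h import *
d=cam('wrist');crop(d,0,0,512,384,1.5,'pics/w1.png');print(yaw(),manip.get_state()['position'])
np.savez('w1',**{k:d[k] for k in('Rm','p','fx','fy','cx','cy','frame')})
E
```

```text
[ 18.60867863 -71.39131861  99.73928513] [ 0.18346379 -0.54477228  0.23101728]invalid input
invalid input
```

View pics/w1.png

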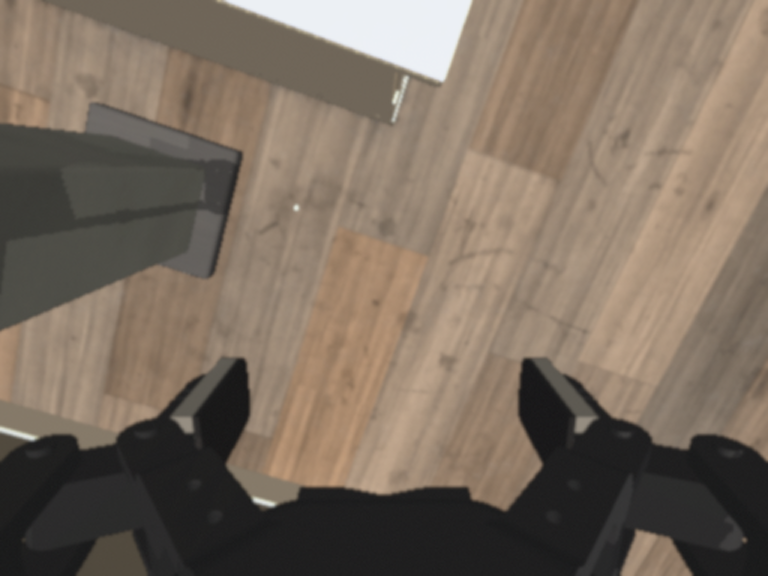

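```bash
python3 -m pendant '[{"dx":0,"dy":0,"dz":-0.023,"rx":0,"ry":0,"rz":6.2,"hand":0.085},{"dx":0,"dy":0,"dz":-0.023,"rx":0,"ry":0,"rz":6.2,"hand":0.085},{"dx":0,"dy":0,"dz":-0.023,"rx":0,"ry":0,"rz":6.2,"hand":0.085}]' 40; python3 -m pendant '[{"dx":0.0225,"dy":-0.039,"dz":0,"rx":0,"ry":0,"rz":0}]'
```

```text
clock: 0.55
position: [0.1834, -0.5446, 0.3006]
ee_rot: [-0.001, 1.0, -0.003, -0.0]
contact_force: [0.1, -0.8, -1.1]
width: 0.0847
gripper_force: 0.0invalid input
```

```bash
python3 -m pendant '[{"dx":0.0225,"dy":-0.039,"dz":0,"rx":0,"ry":0,"rz":0,"hand":0.085},{"dx":0.0225,"dy":-0.039,"dz":0,"rx":0,"ry":0,"rz":0,"hand":0.085},{"dx":0.0225,"dy":-0.039,"dz":0,"rx":0,"ry":0,"rz":0,"hand":0.085},{"dx":0.0225,"dy":-0.039,"dz":0,"rx":0,"ry":0,"rz":0,"hand":0.085},{"dx":0.0225,"dy":-0.039,"dz":0,"rx":0,"ry":0,"rz":0,"hand":0.085},{"dx":0.0225,"dy":-0.039,"dz":0,"rx":0,"ry":0,"rz":0,"hand":0.085},{"dx":0.0225,"dy":-0.039,"dz":0,"rx":0,"ry":0,"rz":0,"hand":0.085},{"dx":0.0225,"dy":-0.039,"dz":0,"rx":0,"ry":0,"rz":0,"hand":0.085},{"dx":0.0225,"dy":-0.039,"dz":0,"rx":0,"ry":0,"rz":0,"hand":0.085},{"dx":0.0225,"dy":-0.039,"dz":0,"rx":0,"ry":0,"rz":0,"hand":0.085}]'; python3 -m pendant '[{"dx":0.0225,"dy":-0.039,"dz":0,"rx":0,"ry":0,"rz":0,"hand":0.085},{"dx":0.0225,"dy":-0.039,"dz":0,"rx":0,"ry":0,"rz":0,"hand":0.085},{"dx":0.0225,"dy":-0.039,"dz":0.02,"rx":0,"ry":0,"rz":0,"hand":0.085},{"dx":0,"dy":0,"dz":0.04,"rx":0,"ry":0,"rz":0,"hand":0.085},{"dx":0,"dy":0,"dz":0.02,"rx":0,"ry":0,"rz":0,"hand":0.085},{"dx":0,"dy":0,"dz":0,"rx":0,"ry":0,"rz":0,"hand":0.085}]'
python3 - <<'E'
from h import *
d=cam('wrist');crop(d,0,0,512,384,1.5,'pics/w2.png');print(yaw(),manip.get_state()['position'])
np.savez('w2',**{k:d[k] for k in('Rm','p','fx','fy','cx','cy','frame')})
E
```

```text
clock: 1.38
position: [0.3921, -0.1821, 0.3006]
ee_rot: [0.0, 1.0, -0.0, 0.0]
contact_force: [0.8, -0.4, 0.4]
width: 0.0852
gripper_force: 0.0
clock: 1.88
position: [0.4493, -0.0767, 0.2191]
ee_rot: [-0.001, 1.0, 0.001, -0.005]
contact_force: [0.0, 1.0, -0.1]
width: 0.0851
gripper_force: 0.0
[ 7.72720427e-02 -8.99231510e+01  1.63538586e+02] [ 0.45080811 -0.07785382  0.22160487]
```

View pics/w2.png

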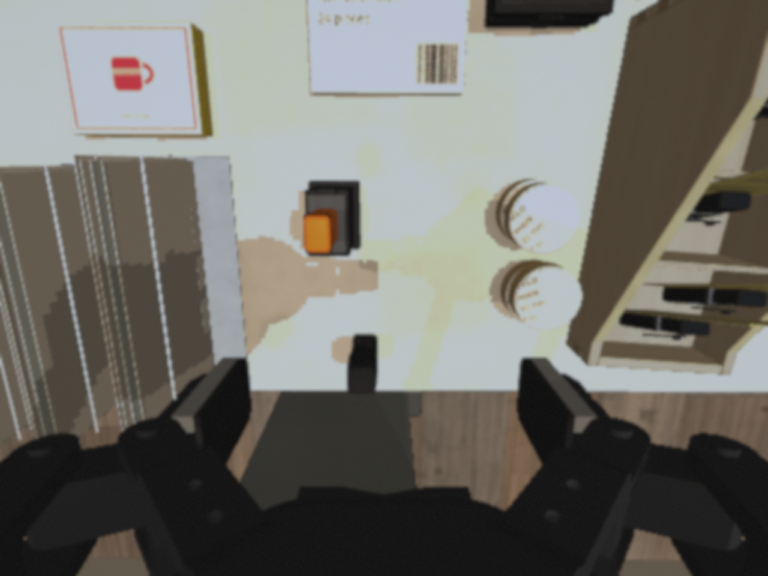

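```bash
python3 - <<'E'
from h import *
d=dict(np.load('w2.npz'))
f=d['frame'].astype(int)
m=((f[...,0]>150)&(f[...,2]<70)&(f[...,0]-f[...,2]>100)).astype(np.uint8)
n,l,st,c=cv2.connectedComponentsWithStats(m);print([(x.tolist(),y.round(1).tolist()) for x,y in zip(st,c) if 100<x[4]<3000])
# finer
b=cv2.findContours((m),cv2.RETR_EXTERNAL,cv2.CHAIN_APPROX_NONE)[0];b=max(b,key=cv2.contourArea)
r=cv2.minAreaRect(b);bx=cv2.boxPoints(r);print(r,[ray(d,*p,.103)[:2].round(4).tolist() for p in bx])
print('ctr',ray(d,*r[0],.103))
k=1/1.5
# holder rim corners z=.053, foot at z=.006
for u,v,z in[(306,182,.006),(360,181,.006),(359,248,.006),(305,189,.053),(350,190,.053),(351,254,.053),(306,254,.053)]: print(z,ray(d,u*k,v*k,z).round(4))
crop(d,190,110,260,180,8,'pics/c2.png')
E
```

```text
[([203, 144, 17, 24, 393], [211.1, 155.5])]
((211.0, 155.5), (23.0, 16.0), 90.0) [[0.4862, -0.0323], [0.4862, -0.0461], [0.4662, -0.0454], [0.4662, -0.0314]]
ctr [ 0.47629781 -0.0388081   0.103     ]
0.006 [ 0.5011 -0.0175  0.006 ]
0.006 [ 0.5019 -0.0591  0.006 ]
0.006 [ 0.4497 -0.0577  0.006 ]
0.053 [ 0.4985 -0.0246  0.053 ]
0.053 [ 0.4979 -0.0548  0.053 ]
0.053 [ 0.4542 -0.0547  0.053 ]
0.053 [ 0.4541 -0.0233  0.053 ]
```

View pics/c2.png

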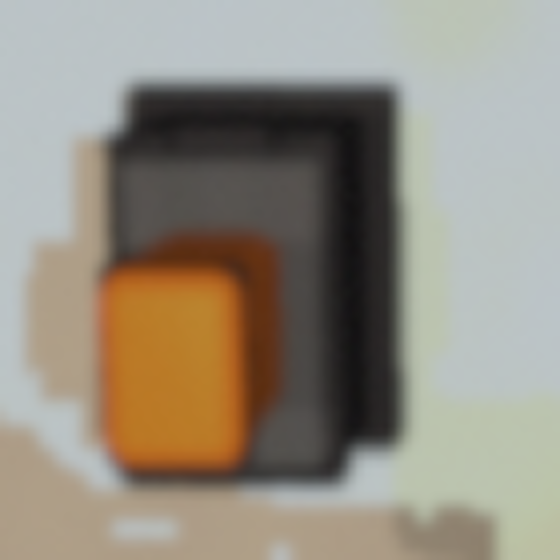

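```bash
python3 -m pendant '[{"dx":0.0252,"dy":-0.0386,"dz":0,"rx":0,"ry":0,"rz":0,"hand":0.045},{"dx":0,"dy":0,"dz":0.03,"rx":0,"ry":0,"rz":0,"hand":0.045},{"dx":0,"dy":0,"dz":0.03,"rx":0,"ry":0,"rz":0,"hand":0.045},{"dx":0,"dy":0,"dz":0.03,"rx":0,"ry":0,"rz":0,"hand":0.045},{"dx":0,"dy":0,"dz":0,"rx":0,"ry":0,"rz":0,"hand":0.045}]'
python3 - <<'E'
from h import *
d=cam('wrist');crop(d,0,0,512,384,1.5,'pics/w3.png');print(yaw(),manip.get_state()['position'])
f=d['frame'].astype(int)
m=((f[...,0]>150)&(f[...,2]<70)&(f[...,0]-f[...,2]>100)).astype(np.uint8)
b=cv2.findContours((m),cv2.RETR_EXTERNAL,cv2.CHAIN_APPROX_NONE)[0];b=max(b,key=cv2.contourArea)
r=cv2.minAreaRect(b);print(r,ray(d,*r[0],.103))
E
```

```text
clock: 2.35
position: [0.4725, -0.0438, 0.1306]
ee_rot: [-0.001, 1.0, -0.0, -0.004]
contact_force: [-1.2, -0.4, -0.4]
width: 0.0451
gripper_force: 0.0
[-5.27290072e-02 -9.00528543e+01  1.68639048e+02] [ 0.47415191 -0.04428553  0.13291132]
((68.5, 68.5), (9.0, 21.0), 90.0) [0.55946123 0.05382437 0.103     ]
```

```bash
python3 -m pendant '[{"dx":0.0018,"dy":-0.005,"dz":0,"rx":0,"ry":0,"rz":0,"hand":0.045},{"dx":0,"dy":0,"dz":0.025,"rx":0,"ry":0,"rz":0,"hand":0.045},{"dx":0,"dy":0,"dz":0.025,"rx":0,"ry":0,"rz":0,"hand":0.045},{"dx":0,"dy":0,"dz":0.015,"rx":0,"ry":0,"rz":0,"hand":0.045},{"dx":0,"dy":0,"dz":0,"rx":0,"ry":0,"rz":0,"hand":0.045},{"dx":0,"dy":0,"dz":0,"rx":0,"ry":0,"rz":0,"hand":0.012},{"dx":0,"dy":0,"dz":0,"rx":0,"ry":0,"rz":0,"hand":0.012},{"dx":0,"dy":0,"dz":0,"rx":0,"ry":0,"rz":0,"hand":0.012},{"dx":0,"dy":0,"dz":0,"rx":0,"ry":0,"rz":0,"hand":0.012},{"dx":0,"dy":0,"dz":0,"rx":0,"ry":0,"rz":0,"hand":0.012},{"dx":0,"dy":0,"dz":0,"rx":0,"ry":0,"rz":0,"hand":0.012}]' 60
python3 - <<'E'
from h import *
print(manip.get_state()['position'],yaw())
E
```

```text
clock: 3.32
position: [0.4792, -0.0395, 0.0707]
ee_rot: [0.001, 1.0, 0.0, 0.003]
contact_force: [-0.9, -0.1, 7.2]
width: 0.0152
gripper_force: 59.2
[ 0.47916338 -0.03948413  0.07073623] [ 1.98152125e-03 -8.99984504e+01 -1.38179914e+01]
```

```bash
cat >> h.py <<'E'
def avg(n=5):
    P=[];F=[];Z=[]
    for i in range(n):
        s=manip.get_state();P.append(s['position']);F.append(s['contact_force']);Z.append(q(s['ee_rot']).as_rotvec())
        manip.get_image('top')
    M=R.from_rotvec(Z).mean().as_matrix()
    print('pos',np.mean(P,0).round(4),'sd',np.std(P,0).round(4),'F',np.mean(F,0).round(1),'yaw x',np.degrees(np.arctan2(M[1,0],M[0,0])).round(2),'z',M[:,2].round(3))
E
python3 -c "
from h import *
avg()"
```

```text
pos [ 0.4792 -0.0395  0.0707] sd [0. 0. 0.] F [-0.1 -0.2  7.5] yaw x 0.0 z [ 0.006 -0.001 -1.   ]
```

```bash
python3 -m pendant '[{"dx":0,"dy":0,"dz":-0.02,"rx":0,"ry":0,"rz":0,"hand":0.012},{"dx":0,"dy":0,"dz":-0.04,"rx":0,"ry":0,"rz":0,"hand":0.012},{"dx":0,"dy":0,"dz":-0.04,"rx":0,"ry":0,"rz":0,"hand":0.012},{"dx":0,"dy":0,"dz":-0.04,"rx":0,"ry":0,"rz":0,"hand":0.012},{"dx":0,"dy":0,"dz":-0.04,"rx":0,"ry":0,"rz":0,"hand":0.012},{"dx":0,"dy":0,"dz":-0.02,"rx":0,"ry":0,"rz":0,"hand":0.012},{"dx":0,"dy":0,"dz":0,"rx":0,"ry":0,"rz":0,"hand":0.012}]'; python3 -m pendant '[{"dx":-0.003,"dy":-0.037,"dz":0,"rx":0,"ry":0,"rz":0,"hand":0.012},{"dx":-0.003,"dy":-0.037,"dz":0,"rx":0,"ry":0,"rz":0,"hand":0.012},{"dx":-0.003,"dy":-0.037,"dz":0,"rx":0,"ry":0,"rz":0,"hand":0.012},{"dx":-0.003,"dy":-0.037,"dz":0,"rx":0,"ry":0,"rz":0,"hand":0.012},{"dx":-0.003,"dy":-0.037,"dz":0,"rx":0,"ry":0,"rz":0,"hand":0.012},{"dx":-0.003,"dy":-0.037,"dz":0,"rx":0,"ry":0,"rz":0,"hand":0.012},{"dx":-0.003,"dy":-0.037,"dz":0,"rx":0,"ry":0,"rz":0,"hand":0.012},{"dx":-0.003,"dy":-0.037,"dz":0,"rx":0,"ry":0,"rz":0,"hand":0.012},{"dx":-0.003,"dy":-0.037,"dz":0,"rx":0,"ry":0,"rz":0,"hand":0.012},{"dx":-0.003,"dy":-0.037,"dz":0,"rx":0,"ry":0,"rz":0,"hand":0.012},{"dx":0,"dy":0,"dz":0,"rx":0,"ry":0,"rz":0,"hand":0.012},{"dx":0,"dy":0,"dz":0,"rx":0,"ry":0,"rz":0,"hand":0.012}]'
python3 - <<'E'
from h import *
avg(3)
d=cam('wrist');crop(d,0,0,512,384,1.5,'pics/w4.png')
np.savez('w4',**{k:d[k] for k in('Rm','p','fx','fy','cx','cy','frame')})
E
```

```text
clock: 4.15
position: [0.4799, -0.0396, 0.275]
ee_rot: [0.002, 1.0, 0.0, 0.006]
contact_force: [1.6, -0.4, 0.2]
width: 0.0155
gripper_force: 59.2
clock: 5.15
position: [0.4458, 0.3324, 0.2673]
ee_rot: [0.001, 1.0, 0.002, -0.001]
contact_force: [-1.1, -1.0, -0.7]
width: 0.015
gripper_force: 59.4
pos [0.4461 0.3312 0.2675] sd [0.0002 0.0009 0.0002] F [-0.5 -0.5 -0.8] yaw x 0.12 z [-0.001 -0.002 -1.   ]
```

View pics/w4.png

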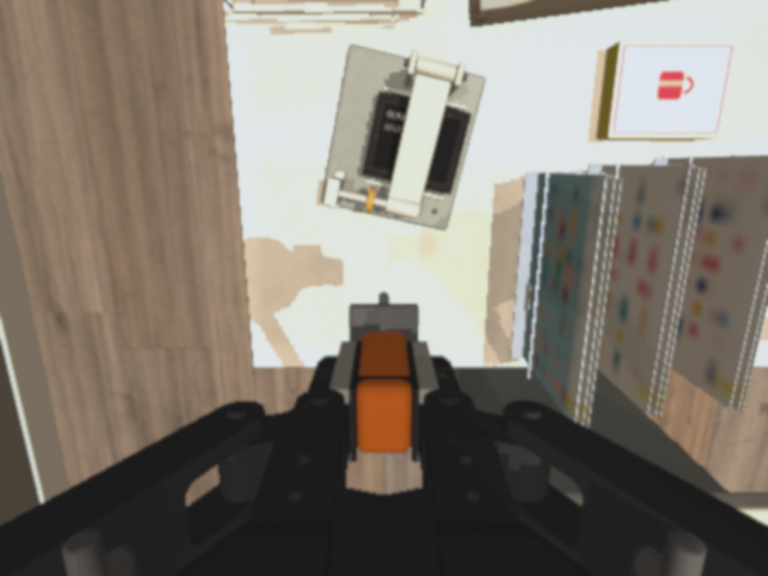

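```bash
python3 - <<'E'
from h import *
d=dict(np.load('w4.npz'))
crop(d,205,20,335,165,4,'pics/c3.png')
E
```

```text
(no output)
```

View pics/c3.png

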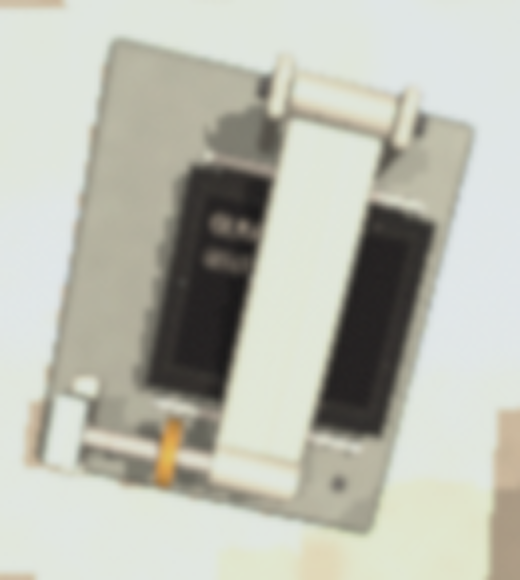

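```bash
cat > st.py <<'E'
from h import *
d=dict(np.load('w4.npz'))
W=lambda u,v,z: ray(d,205+(u-2)/4,20+(v-2)/4,z)
E
python3 - <<'E'
from st import *
for n,a in dict(lug=[(54,394),(88,400),(80,470),(45,462)],).items():
    P=np.array([W(*p,.055) for p in a]);print(n,P.round(4)[:,:2].tolist(),P.mean(0).round(4))
an=lambda a,b:np.degrees(np.arctan2(b[1]-a[1],b[0]-a[0])).round(2)
B=[W(118,38,.012),W(474,128,.012),W(370,533,.012)]
print('base',[b.round(4)[:2].tolist() for b in B],an(B[2],B[1]),an(B[1],B[0])-90,np.linalg.norm(B[0]-B[1]),np.linalg.norm(B[1]-B[2]))
c=(B[0]+B[2])/2;print('base ctr',c.round(4))
L=[W(217,447,.049),W(290,122,.065)];Rr=[W(300,468,.049),W(381,142,.065)]
print('strap',an(*L),an(*Rr),np.linalg.norm(L[0]-Rr[0]),np.linalg.norm(L[1]-Rr[1]))
bm=W(88,437,.045);be=W(212,460,.045);print('bar',bm.round(4),be.round(4),an(be,bm)-90)
H=W(342,98,.066);print('hinge',H.round(4)); 
E_=(L[0]+Rr[0])/2;print('end',E_.round(4))
# stand fit: yaw avg, via lug centre (-50,56.5,55), hinge (50,0)
from scipy.optimize import least_squares
obs=[((54,394),(-40,61,55)),((88,400),(-40,52,55)),((80,470),(-60,52,55)),((45,462),(-60,61,55)),((342,98),(50,0,66)),((88,437),(-50,52,47))]
def res(p):
    r=[]
    for (u,v),m in obs:
        w=np.array([*(R.from_euler('z',p[2]).as_matrix()@np.array(m)/1000)])+[p[0],p[1],0]
        r+=list(w[:2]-W(u,v,m[2]/1000)[:2])
    return np.array(r)*1000
s=least_squares(res,[.53,.307,-.2]);p=s.x;print('fit',p[:2].round(4),np.degrees(p[2]).round(2),s.fun.round(1))
Rz=R.from_euler('z',p[2]).as_matrix()
for n,m in dict(fork=(-50,45.5,45),mouth=(-50,52,45),col=(-50,33,45)).items(): print(n,(Rz@np.array(m)/1000+[p[0],p[1],0]).round(4))
for u,v,z in[(160,453,.045),(172,420,.050),(182,423,.05),(164,487,.045)]: print('collar',(1000*Rz.T@(W(u,v,z)-[p[0],p[1],0])).round(1))
for k in(B+[L[0],L[1],Rr[0],Rr[1]]):print((1000*Rz.T@(k-[p[0],p[1],0])).round(1))
# handle & tips in tool coordinates: TCP (.4461,.3312,.2675)
d2=d;k=2/3
print('handle top',ray(d,384*k,415*k,.2998)-[.4461,.3312,.2675],'edges',ray(d,384*k,378*k,.2998)[0]-.4461,ray(d,384*k,452*k,.2998)[0]-.4461,'tip',ray(d,384*k,297*k,.2675-.0627)-[.4461,.3312,.2675])
E
```

```text
lug [[0.5041, 0.3716], [0.5024, 0.3619], [0.4825, 0.3648], [0.4848, 0.3749]] [0.4934 0.3683 0.055 ]
base [[0.6069, 0.354], [0.5819, 0.2456], [0.4581, 0.2731]] -12.51 -12.959999999999994 0.11120302115149676 0.12687030363456692
base ctr [0.5325 0.3136 0.012 ]
strap -12.55 -12.09 0.025494217321154637 0.024776737802750446
bar [0.4914 0.3631 0.045 ] [0.4846 0.326  0.045 ] -10.430000000000007
hinge [0.5797 0.2921 0.066 ]
end [0.4856 0.3122 0.049 ]
fit [0.5307 0.3025] -11.78 [-0.1 -1.2 -0.3 -0.3  0.1  0.9 -0.4 -0.4 -0.1  0.3  0.8  0.7]
fork [0.491  0.3573 0.045 ]
mouth [0.4923 0.3637 0.045 ]
col [0.4885 0.3451 0.045 ]
collar [-51.1  29.3  45. ]
collar [-40.6  27.6  50. ]
collar [-40.9  24.5  50. ]
collar [-60.7  26.1  45. ]
[64.1 65.9 12. ]
[ 61.8 -45.2  12. ]
[-65.1 -43.6  12. ]
[-45.6  13.   49. ]
[41.9 11.8 65. ]
[-46.6 -12.5  49. ]
[ 42.1 -13.   65. ]
handle top [-0.00062389 -0.00255705  0.0323    ] edges 0.010609530971919245 -0.012419126781565593 tip [ 0.0056455 -0.0028513 -0.0627   ]
```

```bash
python3 - <<'E'
from st import *
T=np.linalg.inv(manip.get_image('wrist')['mount'])
def pj(P):
    c=T[:3,:3]@np.array(P)+T[:3,3];return (d['cx']+d['fx']*c[0]/-c[2],d['cy']-d['fy']*c[1]/-c[2])
for n,P in dict(tip=(.012,0,.0627),tipL=(.012,-.0025,.0627),flT=(.020,0,.0137),flB=(.020,0,.0177),flL=(.02,-.013,.0137),flback=(.011,0,.0137),topF=(.011,0,-.0323),topB=(-.011,0,-.0323)).items(): print(n,np.round(pj(P),1))
print(d['frame'][188:310:1,256].tolist())
E
```

```text
tip [254. 189.]
tipL [250.5 189. ]
flT [253.6 197.4]
flB [253.6 195.4]
flL [229.7 197.4]
flback [253.6 213. ]
topF [252.9 250.5]
topB [253.1 298. ]
[[225, 231, 225], [225, 231, 225], [225, 231, 225], [225, 231, 225], [224, 230, 224], [215, 221, 215], [178, 184, 175], [130, 131, 124], [98, 95, 88], [87, 83, 76], [87, 81, 75], [87, 82, 75], [86, 81, 75], [81, 77, 71], [71, 68, 64], [72, 69, 66], [81, 78, 75], [90, 86, 83], [93, 90, 87], [96, 92, 89], [96, 91, 88], [96, 92, 89], [96, 92, 88], [95, 91, 88], [96, 92, 88], [97, 92, 89], [96, 92, 88], [96, 92, 88], [96, 92, 88], [95, 91, 88], [94, 90, 87], [91, 86, 82], [89, 73, 67], [99, 61, 45], [106, 56, 29], [107, 55, 23], [107, 53, 19], [107, 54, 21], [108, 54, 23], [108, 54, 19], [108, 55, 22], [108, 55, 21], [108, 56, 23], [108, 55, 21], [108, 55, 22], [109, 56, 23], [108, 55, 22], [109, 55, 21], [108, 55, 21], [109, 55, 22], [109, 55, 22], [109, 56, 22], [109, 55, 21], [109, 55, 23], [109, 55, 22], [109, 55, 21], [108, 54, 20], [109, 55, 22], [109, 55, 23], [109, 55, 21], [108, 53, 19], [101, 51, 21], [81, 42, 21], [58, 33, 21], [67
[... 179 characters left out ...]
, 86, 31], [175, 86, 29], [176, 87, 30], [177, 88, 32], [176, 86, 30], [177, 87, 31], [177, 87, 31], [176, 87, 31], [175, 86, 30], [176, 86, 30], [176, 86, 29], [176, 86, 29], [175, 86, 29], [175, 86, 30], [176, 86, 31], [175, 86, 30], [175, 86, 30], [175, 86, 31], [175, 86, 30], [175, 86, 30], [175, 86, 29], [174, 85, 29], [175, 86, 31], [174, 85, 28], [174, 85, 30], [174, 85, 30], [174, 85, 29], [174, 86, 30], [174, 85, 29], [174, 85, 30], [174, 85, 29], [174, 85, 30], [173, 85, 28], [173, 85, 29], [172, 84, 28], [167, 82, 29], [159, 80, 34], [150, 89, 60], [144, 108, 88], [142, 120, 102], [141, 123, 105], [141, 123, 105], [140, 122, 105], [140, 121, 105], [138, 120, 103], [139, 121, 104]]
```

```bash
python3 -m pendant '[{"dx":0,"dy":0,"dz":0,"rx":0,"ry":0,"rz":6.1,"hand":0.012},{"dx":0,"dy":0,"dz":0,"rx":0,"ry":0,"rz":6.1,"hand":0.012},{"dx":0.0205,"dy":-0.0187,"dz":0,"rx":0,"ry":0,"rz":0,"hand":0.012},{"dx":0.0205,"dy":-0.0187,"dz":0,"rx":0,"ry":0,"rz":0,"hand":0.012},{"dx":0,"dy":0,"dz":0.0325,"rx":0,"ry":0,"rz":0,"hand":0.012},{"dx":0,"dy":0,"dz":0.0325,"rx":0,"ry":0,"rz":0,"hand":0.012},{"dx":0,"dy":0,"dz":0.0325,"rx":0,"ry":0,"rz":0,"hand":0.012},{"dx":0,"dy":0,"dz":0.0325,"rx":0,"ry":0,"rz":0,"hand":0.012},{"dx":0,"dy":0,"dz":0,"rx":0,"ry":0,"rz":0,"hand":0.012},{"dx":0,"dy":0,"dz":0,"rx":0,"ry":0,"rz":0,"hand":0.012},{"dx":0,"dy":0,"dz":0,"rx":0,"ry":0,"rz":0,"hand":0.012},{"dx":0,"dy":0,"dz":0,"rx":0,"ry":0,"rz":0,"hand":0.012}]'
python3 - <<'E'
from h import *
avg(3)
d=cam('wrist');crop(d,130,20,390,230,3,'pics/w5.png')
np.savez('w5',**{k:d[k] for k in('Rm','p','fx','fy','cx','cy','frame')})
E
```

```text
clock: 6.4
position: [0.4967, 0.3595, 0.1412]
ee_rot: [-0.001, 0.994, -0.107, 0.002]
contact_force: [0.4, 0.5, -0.7]
width: 0.0153
gripper_force: 59.3
pos [0.4964 0.3595 0.1411] sd [0.0002 0.     0.0001] F [-0.2 -0.2 -1.2] yaw x -12.22 z [ 0.004  0.002 -1.   ]
```

View pics/w5.png

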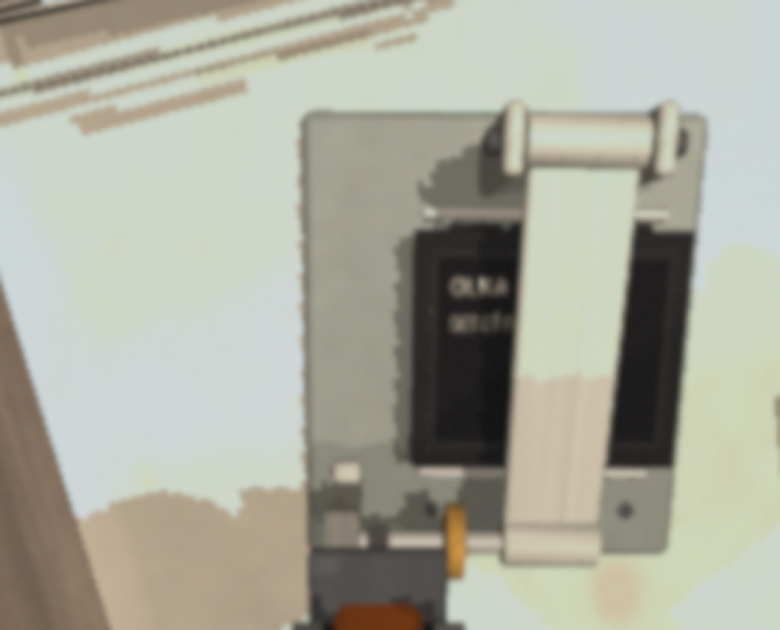

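```bash
python3 - <<'E'
from h import *
d=dict(np.load('w5.npz'))
T=np.linalg.inv(np.array(manip.get_image('wrist')['mount']))
def pj(P):
    c=T[:3,:3]@np.array(P)+T[:3,3];return np.round((d['cx']+d['fx']*c[0]/-c[2],d['cy']-d['fy']*c[1]/-c[2]),1)
tl=.0627
for n,P in dict(tipF=(.012,0,tl),tipIn=(.0065,0,tl),flB=(.020,0,tl-.045),flR=(.02,.013,tl-.049),flL=(.02,-.013,tl-.049)).items(): print(n,pj(P))
g=d['frame'].astype(int).sum(2)//3
print('cols 240..290'); 
for v in range(184,212): print(v,g[v,240:290:1].tolist() if v in(190,194,196,198,200,202) else g[v,[244,248,252,254,256,258,260,262,266,270]].tolist())
Rm=d['Rm'];M=None
s=manip.get_state();Q=q(s['ee_rot']).as_matrix()
tf=lambda u,v,z:(1000*Q.T@(ray(d,u,v,z)-s['position'])).round(1)
print('bar',tf(265,200.3,.045),tf(290,200.5,.045),'mouth',tf(250,200.3,.045),'collar',tf(278.7,200.3,.045))
E
```

```text
tipF [253.7 189.4]
tipIn [253.7 196.8]
flB [253.2 195.8]
flR [277.1 197.8]
flL [229.3 197.9]
cols 240..290
184 [84, 86, 129, 131, 131, 132, 132, 130, 106, 96]
185 [82, 86, 129, 130, 131, 132, 131, 130, 92, 87]
186 [81, 86, 129, 131, 131, 132, 131, 130, 88, 84]
187 [79, 85, 130, 131, 132, 132, 131, 130, 89, 83]
188 [78, 84, 130, 131, 132, 132, 131, 128, 88, 82]
189 [82, 84, 130, 131, 131, 132, 131, 125, 87, 81]
190 [95, 97, 97, 96, 95, 95, 95, 96, 95, 95, 107, 121, 126, 125, 123, 123, 125, 128, 130, 130, 130, 128, 118, 103, 91, 87, 86, 86, 85, 85, 82, 74, 63, 58, 64, 79, 93, 95, 86, 90, 95, 94, 93, 92, 92, 89, 86, 85, 84, 84]
191 [112, 110, 117, 106, 112, 124, 122, 107, 85, 83]
192 [122, 118, 101, 92, 98, 109, 105, 95, 85, 84]
193 [124, 121, 89, 84, 88, 94, 93, 89, 84, 85]
194 [126, 128, 128, 127, 124, 124, 125, 125, 124, 112, 95, 86, 84, 82, 80, 79, 80, 83, 85, 88, 93, 93, 91, 88, 86, 85, 84, 85, 85, 85, 85, 85, 84, 84, 84, 84, 80, 70, 73, 94, 109, 114, 114, 111, 105, 93, 86, 86, 86, 85]
195 [124, 124, 81, 74, 75, 79, 93, 95, 85, 85]
196 [126, 127, 128, 127, 124, 124, 125, 125, 123, 
[... 853 characters left out ...]
0, 91, 92, 93, 100, 113, 113, 93, 70, 62, 61, 61, 61, 70, 92, 114, 124, 127, 127, 126, 126, 127, 127, 127, 128, 127, 126, 127, 127, 128, 127, 119, 101, 91, 106, 123, 131, 136, 138, 140, 145, 157, 164, 166, 167]
203 [71, 71, 71, 63, 62, 66, 81, 85, 86, 86]
204 [73, 68, 69, 70, 70, 71, 73, 72, 73, 73]
205 [79, 73, 74, 76, 76, 76, 76, 76, 76, 75]
206 [81, 78, 78, 79, 80, 79, 80, 78, 77, 78]
207 [80, 79, 79, 80, 81, 81, 81, 80, 79, 79]
208 [79, 79, 79, 81, 81, 81, 81, 80, 79, 79]
209 [79, 79, 79, 81, 80, 81, 80, 79, 79, 78]
210 [79, 79, 79, 81, 81, 80, 80, 80, 79, 79]
211 [79, 79, 80, 80, 81, 81, 81, 80, 79, 79]
bar [-5.3  8.7 94.6] [-5.5 29.5 94.6] mouth [-5.3 -3.7 94.7] collar [-5.3 20.1 94.6]
```

```bash
python3 - <<'E'
from h import *
from scipy.optimize import least_squares
im=manip.get_image('wrist');T=np.linalg.inv(im['mount'])
def row(P,b=(0,0,0)):
    c=T[:3,:3]@(np.array(P)+b)+T[:3,3];return im['cy']-im['fy']*c[1]/-c[2]
pts=[((12,0),194.6),((20,45),202),((11,49),220.3),((11,95),251.3),((-11,95),300.6)] # tool x,z ; rows
def res(p):
    dx,dz,t=p[:3];o=[]
    for (x,z),v in pts:
        z0=z-77
        o.append(row(((x*np.cos(t)+z0*np.sin(t)+dx)/1000,0,(-(z0*np.cos(t)-x*np.sin(t))-14.3-dz)/1000))-v)
    return np.array(o)
for f in (lambda p:np.r_[res(p),p[2]/.02],lambda p:np.r_[res(p),p[2]/.0005],lambda p:np.r_[res(p),p[2]/.0005,p[1]/.1]):
    s=least_squares(f,[0,0,0],x_scale=[1,1,.01]);print(s.x.round(3),s.fun.round(1),'tip x',s.x[0]-77*np.sin(s.x[2]))
E
```

```text
[-3.572 -3.81   0.03 ] [ 1.1 -0.7 -1.9  1.9 -0.8  1.5] tip x -5.862751244153153
[-5.973 -8.454  0.   ] [-0.3 -0.3 -1.9  3.5 -1.8  0.1] tip x -5.97782880066282
[-2.011 -0.035  0.   ] [-2.5 -2.7 -3.4  4.3  2.1  0.4 -0.4] tip x -2.0255649455426012
```

```bash
python3 -m pendant '[{"dx":-0.0014,"dy":0.001,"dz":0.01,"rx":0,"ry":0,"rz":0,"hand":0.012},{"dx":0,"dy":0,"dz":0.01,"rx":0,"ry":0,"rz":0,"hand":0.012},{"dx":0,"dy":0,"dz":0.005,"rx":0,"ry":0,"rz":0,"hand":0.012},{"dx":0,"dy":0,"dz":0,"rx":0,"ry":0,"rz":0,"hand":0.012},{"dx":0,"dy":0,"dz":0,"rx":0,"ry":0,"rz":0,"hand":0.012},{"dx":0,"dy":0,"dz":0,"rx":0,"ry":0,"rz":0,"hand":0.012}]'; python3 -m pendant '[{"dx":0,"dy":0,"dz":0.003,"rx":0,"ry":0,"rz":0,"hand":0.012},{"dx":0,"dy":0,"dz":0.003,"rx":0,"ry":0,"rz":0,"hand":0.012},{"dx":0,"dy":0,"dz":0.003,"rx":0,"ry":0,"rz":0,"hand":0.012},{"dx":0,"dy":0,"dz":0,"rx":0,"ry":0,"rz":0,"hand":0.012},{"dx":0,"dy":0,"dz":0,"rx":0,"ry":0,"rz":0,"hand":0.012}]'; python3 -c "
from h import *
avg(3)"
```

```text
clock: 7.2
position: [0.4933, 0.3583, 0.1131]
ee_rot: [0.0, 0.994, -0.106, -0.0]
contact_force: [0.5, -0.4, -0.7]
width: 0.0151
gripper_force: 59.4
clock: 7.62
position: [0.493, 0.3581, 0.1041]
ee_rot: [0.0, 0.994, -0.106, -0.0]
contact_force: [-1.5, 0.2, -0.8]
width: 0.015
gripper_force: 59.4
pos [0.4932 0.3582 0.1042] sd [0.0001 0.0001 0.0001] F [-0.8 -0.2 -0.6] yaw x -12.19 z [-0. -0. -1.]
```

```bash
P='x'; python3 -m pendant '[{"dx":0,"dy":0,"dz":0.003,"rx":0,"ry":0,"rz":0,"hand":0.012},{"dx":0,"dy":0,"dz":0.003,"rx":0,"ry":0,"rz":0,"hand":0.012},{"dx":0,"dy":0,"dz":0.002,"rx":0,"ry":0,"rz":0,"hand":0.012},{"dx":0,"dy":0,"dz":0,"rx":0,"ry":0,"rz":0,"hand":0.012},{"dx":0,"dy":0,"dz":0,"rx":0,"ry":0,"rz":0,"hand":0.012}]'; python3 -c "
from h import *
avg(3)"; python3 -m pendant '[{"dx":0.002,"dy":0,"dz":0,"rx":0,"ry":0,"rz":0,"hand":0.012},{"dx":0.002,"dy":0,"dz":0,"rx":0,"ry":0,"rz":0,"hand":0.012},{"dx":0,"dy":0,"dz":0,"rx":0,"ry":0,"rz":0,"hand":0.012},{"dx":0,"dy":0,"dz":0,"rx":0,"ry":0,"rz":0,"hand":0.012}]'; python3 -c "
from h import *
avg(3)"; python3 -m pendant '[{"dx":-0.004,"dy":0,"dz":0,"rx":0,"ry":0,"rz":0,"hand":0.012},{"dx":-0.002,"dy":0,"dz":0,"rx":0,"ry":0,"rz":0,"hand":0.012},{"dx":-0.002,"dy":0,"dz":0,"rx":0,"ry":0,"rz":0,"hand":0.012},{"dx":0,"dy":0,"dz":0,"rx":0,"ry":0,"rz":0,"hand":0.012},{"dx":0,"dy":0,"dz":0,"rx":0,"ry":0,"rz":0,"hand":0.012}]'; python3 -c "
from h import *
avg(3)"
```

```text
clock: 8.18
position: [0.4931, 0.3581, 0.096]
ee_rot: [0.0, 0.994, -0.106, -0.0]
contact_force: [-0.2, -0.1, -0.3]
width: 0.0155
gripper_force: 59.4
pos [0.4932 0.3582 0.0962] sd [0.0001 0.0001 0.0001] F [-0.1 -0.1 -0.4] yaw x -12.19 z [-0. -0. -1.]
clock: 8.67
position: [0.4972, 0.3574, 0.0964]
ee_rot: [0.0, 0.994, -0.106, 0.0]
contact_force: [0.1, -0.4, -1.0]
width: 0.0151
gripper_force: 59.4
pos [0.4972 0.3574 0.0963] sd [0. 0. 0.] F [-0.   0.1 -0.8] yaw x -12.2 z [ 0. -0. -1.]
clock: 9.23
position: [0.4899, 0.3592, 0.0966]
ee_rot: [-0.0, 0.994, -0.106, 0.001]
contact_force: [2.0, -0.8, -0.5]
width: 0.0155
gripper_force: 59.4
pos [0.4898 0.3592 0.0966] sd [0. 0. 0.] F [ 1.9 -0.8 -1. ] yaw x -12.18 z [ 0.001  0.    -1.   ]
```

```bash
python3 -m pendant '[{"dx":0.004,"dy":0,"dz":0,"rx":0,"ry":0,"rz":0,"hand":0.012},{"dx":0,"dy":0.004,"dz":0,"rx":0,"ry":0,"rz":0,"hand":0.012},{"dx":0,"dy":0.004,"dz":0,"rx":0,"ry":0,"rz":0,"hand":0.012},{"dx":0,"dy":0.003,"dz":0,"rx":0,"ry":0,"rz":0,"hand":0.012},{"dx":0,"dy":0,"dz":0,"rx":0,"ry":0,"rz":0,"hand":0.012},{"dx":0,"dy":0,"dz":0,"rx":0,"ry":0,"rz":0,"hand":0.012}]'; python3 -c "
from h import *
avg(2)"; python3 -m pendant '[{"dx":0,"dy":0.0015,"dz":0,"rx":0,"ry":0,"rz":0,"hand":0.012},{"dx":0,"dy":0.0015,"dz":0,"rx":0,"ry":0,"rz":0,"hand":0.012},{"dx":0,"dy":0.001,"dz":0,"rx":0,"ry":0,"rz":0,"hand":0.012},{"dx":0,"dy":0,"dz":0,"rx":0,"ry":0,"rz":0,"hand":0.012},{"dx":0,"dy":0,"dz":0,"rx":0,"ry":0,"rz":0,"hand":0.012}]'; python3 -c "
from h import *
avg(3)"
```

```text
clock: 9.88
position: [0.4906, 0.3472, 0.0963]
ee_rot: [0.0, 0.994, -0.106, -0.0]
contact_force: [-0.8, -0.9, -0.4]
width: 0.0152
gripper_force: 59.4
pos [0.4907 0.3473 0.0963] sd [0.0001 0.0001 0.    ] F [-0.2 -0.6 -0.7] yaw x -12.21 z [-0. -0. -1.]
clock: 10.4
position: [0.4903, 0.3442, 0.0965]
ee_rot: [-0.001, 0.994, -0.106, 0.0]
contact_force: [0.2, 2.4, -0.8]
width: 0.0149
gripper_force: 59.3
pos [0.4903 0.3441 0.0965] sd [0. 0. 0.] F [ 0.1  2.3 -0.3] yaw x -12.2 z [ 0.001  0.001 -1.   ]
```

```bash
python3 -m pendant '[{"dx":0,"dy":0.001,"dz":0,"rx":0,"ry":0,"rz":0,"hand":0.012},{"dx":0,"dy":0.001,"dz":0,"rx":0,"ry":0,"rz":0,"hand":0.012},{"dx":0,"dy":0.001,"dz":0,"rx":0,"ry":0,"rz":0,"hand":0.012},{"dx":0,"dy":0,"dz":0,"rx":0,"ry":0,"rz":0,"hand":0.012},{"dx":0,"dy":0,"dz":0,"rx":0,"ry":0,"rz":0,"hand":0.012}]'; python3 -c "
from h import *
avg(2)"; python3 -m pendant '[{"dx":0,"dy":0.001,"dz":0,"rx":0,"ry":0,"rz":0,"hand":0.012},{"dx":0,"dy":0.001,"dz":0,"rx":0,"ry":0,"rz":0,"hand":0.012},{"dx":0,"dy":0,"dz":0,"rx":0,"ry":0,"rz":0,"hand":0.012},{"dx":0,"dy":0,"dz":0,"rx":0,"ry":0,"rz":0,"hand":0.012}]'; python3 -c "
from h import *
avg(3)"
```

```text
clock: 10.97
position: [0.4899, 0.342, 0.0968]
ee_rot: [-0.001, 0.994, -0.106, 0.001]
contact_force: [0.3, 5.5, 0.1]
width: 0.0147
gripper_force: 59.3
pos [0.4899 0.342  0.0967] sd [0. 0. 0.] F [ 0.1  5.5 -0.2] yaw x -12.22 z [ 0.001  0.003 -1.   ]
clock: 11.4
position: [0.4897, 0.3401, 0.0969]
ee_rot: [-0.002, 0.994, -0.106, 0.001]
contact_force: [1.1, 6.0, 0.3]
width: 0.0153
gripper_force: 59.5
pos [0.4897 0.3401 0.0969] sd [0. 0. 0.] F [0.9 5.3 0. ] yaw x -12.22 z [ 0.002  0.003 -1.   ]
```

```bash
python3 -m pendant '[{"dx":0,"dy":0.001,"dz":0,"rx":0,"ry":0,"rz":0,"hand":0.012},{"dx":0,"dy":0.001,"dz":0,"rx":0,"ry":0,"rz":0,"hand":0.012},{"dx":0,"dy":0.001,"dz":0,"rx":0,"ry":0,"rz":0,"hand":0.012},{"dx":0,"dy":0,"dz":0,"rx":0,"ry":0,"rz":0,"hand":0.012},{"dx":0,"dy":0,"dz":0,"rx":0,"ry":0,"rz":0,"hand":0.012}]'; python3 -c "
from h import *
avg(2)"; python3 -m pendant '[{"dx":0,"dy":0.0008,"dz":0,"rx":0,"ry":0,"rz":0,"hand":0.012},{"dx":0,"dy":0,"dz":0,"rx":0,"ry":0,"rz":0,"hand":0.012},{"dx":0,"dy":0,"dz":0,"rx":0,"ry":0,"rz":0,"hand":0.012}]'; python3 -c "
from h import *
avg(3)"
```

```text
clock: 11.97
position: [0.4899, 0.3379, 0.0975]
ee_rot: [-0.002, 0.994, -0.107, 0.002]
contact_force: [2.0, 5.9, 1.6]
width: 0.0152
gripper_force: 59.6
pos [0.4899 0.3379 0.0975] sd [0.0001 0.     0.    ] F [1.2 5.8 1.2] yaw x -12.24 z [ 0.004  0.005 -1.   ]
clock: 12.32
position: [0.4904, 0.3375, 0.0978]
ee_rot: [-0.003, 0.994, -0.107, 0.002]
contact_force: [1.2, 7.5, 2.7]
width: 0.0151
gripper_force: 59.7
pos [0.4904 0.3376 0.0979] sd [0. 0. 0.] F [1.7 7.2 1.9] yaw x -12.24 z [ 0.005  0.006 -1.   ]
```

```bash
python3 -m pendant '[{"dx":0,"dy":0.0008,"dz":0,"rx":0,"ry":0,"rz":0,"hand":0.012},{"dx":0,"dy":0,"dz":0,"rx":0,"ry":0,"rz":0,"hand":0.012},{"dx":0,"dy":0,"dz":0,"rx":0,"ry":0,"rz":0,"hand":0.012}]'; python3 -c "
from h import *
avg(3)"; python3 -m pendant '[{"dx":0,"dy":0.0006,"dz":0,"rx":0,"ry":0,"rz":0,"hand":0.012},{"dx":0,"dy":0,"dz":0,"rx":0,"ry":0,"rz":0,"hand":0.012},{"dx":0,"dy":0,"dz":0,"rx":0,"ry":0,"rz":0,"hand":0.012}]'; python3 -c "
from h import *
avg(3)
d=cam('wrist');np.savez('w6',**{k:d[k] for k in('Rm','p','fx','fy','cx','cy','frame')})"
```

```text
clock: 12.72
position: [0.4903, 0.3369, 0.098]
ee_rot: [-0.003, 0.994, -0.107, 0.002]
contact_force: [2.4, 7.0, 2.3]
width: 0.015
gripper_force: 59.7
pos [0.4903 0.3369 0.098 ] sd [0. 0. 0.] F [1.6 6.8 2.1] yaw x -12.25 z [ 0.006  0.006 -1.   ]
clock: 13.12
position: [0.4902, 0.3364, 0.098]
ee_rot: [-0.003, 0.994, -0.107, 0.002]
contact_force: [2.3, 7.2, 2.5]
width: 0.0149
gripper_force: 59.7
pos [0.4902 0.3364 0.098 ] sd [0. 0. 0.] F [2.1 6.9 1.9] yaw x -12.25 z [ 0.006  0.006 -1.   ]
```

```bash
python3 - <<'E'
from h import *
from scipy.spatial.transform import Rotation as R
d=dict(np.load('w6.npz'));a=dict(np.load('w5.npz'))
A=cv2.resize(d['frame'][90:250,130:390,::-1],None,fx=3,fy=3,interpolation=cv2.INTER_CUBIC)
# apparent world of w5 strap end corners / bar at locked -> predicted in w6, locked vs raised 0.1 rad
for n,u,v,z in[('strapL',505,560,.049),('strapR',600,560,.049),('bar',485,541,.045),('pivotL',505,105,.066),('collartop',456,510,.056)]:
    P=ray(a,u/3+130,v/3+20,z); e=np.array([np.cos(-.2138),np.sin(-.2138),0])
    out=[]
    for t in(0,.1):
        Q=P+np.array([0,0,.1*t])-.0014*e*(t>0)*(n!='pivotL')*0
        if n=='pivotL':Q=P
        w=proj(d,Q);out.append(((w-[130,90])*3).round(0).tolist())
    print(n,out)
cv2.imwrite('pics/w6.png',A)
E
```

```text
strapL [[427.0, 405.0], [430.0, 421.0]]
strapR [[542.0, 405.0], [550.0, 421.0]]
bar [[405.0, 381.0], [406.0, 396.0]]
pivotL [[404.0, -153.0], [404.0, -153.0]]
collartop [[363.0, 347.0], [362.0, 362.0]]
```

View pics/w6.png

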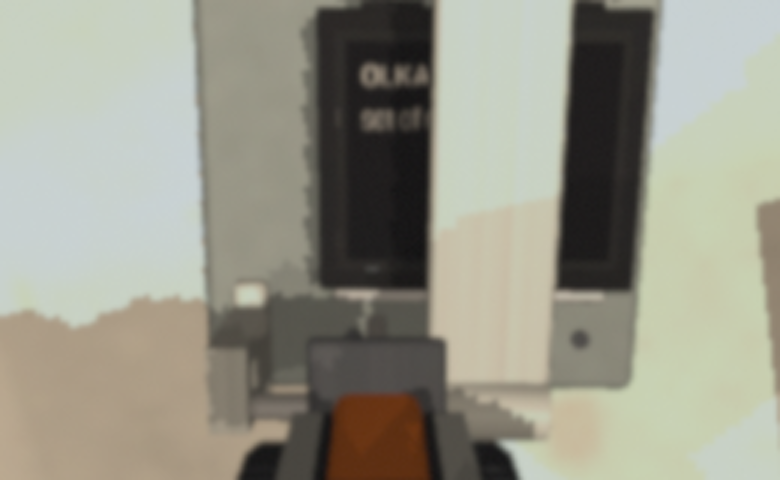

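```bash
python3 -m pendant '[{"dx":0,"dy":0,"dz":-0.002,"rx":0,"ry":0,"rz":0,"hand":0.012},{"dx":0,"dy":0,"dz":-0.002,"rx":0,"ry":0,"rz":0,"hand":0.012},{"dx":0,"dy":0,"dz":-0.002,"rx":0,"ry":0,"rz":0,"hand":0.012},{"dx":0,"dy":0,"dz":-0.002,"rx":0,"ry":0,"rz":0,"hand":0.012},{"dx":0,"dy":0,"dz":-0.002,"rx":0,"ry":0,"rz":0,"hand":0.012},{"dx":0,"dy":0,"dz":0,"rx":0,"ry":0,"rz":0,"hand":0.012},{"dx":0,"dy":0,"dz":0,"rx":0,"ry":0,"rz":0,"hand":0.012}]'; python3 -c "
from h import *
avg(3)"; python3 -m pendant '[{"dx":0,"dy":-0.001,"dz":0,"rx":0,"ry":0,"rz":0,"hand":0.012},{"dx":0,"dy":-0.001,"dz":0,"rx":0,"ry":0,"rz":0,"hand":0.012},{"dx":0,"dy":-0.001,"dz":0,"rx":0,"ry":0,"rz":0,"hand":0.012},{"dx":0,"dy":0,"dz":0,"rx":0,"ry":0,"rz":0,"hand":0.012}]'; python3 -c "
from h import *
avg(3)
d=cam('wrist');np.savez('w7',**{k:d[k] for k in('Rm','p','fx','fy','cx','cy','frame')})"
```

```text
clock: 13.9
position: [0.4906, 0.3364, 0.1081]
ee_rot: [-0.003, 0.994, -0.107, 0.003]
contact_force: [3.9, 7.0, -0.0]
width: 0.0151
gripper_force: 59.6
pos [0.4906 0.3364 0.108 ] sd [0. 0. 0.] F [3.2 7.  0.6] yaw x -12.24 z [ 0.006  0.006 -1.   ]
clock: 14.38
position: [0.4911, 0.339, 0.1079]
ee_rot: [-0.003, 0.994, -0.106, 0.003]
contact_force: [2.5, 6.0, 0.2]
width: 0.0149
gripper_force: 59.7
pos [0.4911 0.3389 0.1078] sd [0.     0.0001 0.    ] F [2.6 6.1 1.3] yaw x -12.23 z [ 0.006  0.005 -1.   ]
```

```bash
python3 -m pendant '[{"dx":0,"dy":0,"dz":-0.002,"rx":0,"ry":0,"rz":0,"hand":0.012},{"dx":0,"dy":-0.001,"dz":-0.002,"rx":0,"ry":0,"rz":0,"hand":0.012},{"dx":0,"dy":-0.0015,"dz":0,"rx":0,"ry":0,"rz":0,"hand":0.012},{"dx":0,"dy":-0.0015,"dz":0,"rx":0,"ry":0,"rz":0,"hand":0.012},{"dx":0,"dy":-0.0015,"dz":0,"rx":0,"ry":0,"rz":0,"hand":0.012},{"dx":0,"dy":-0.0015,"dz":0,"rx":0,"ry":0,"rz":0,"hand":0.012},{"dx":0,"dy":0,"dz":0,"rx":0,"ry":0,"rz":0,"hand":0.012},{"dx":0,"dy":0,"dz":0,"rx":0,"ry":0,"rz":0,"hand":0.012}]'; python3 -c "
from h import *
avg(3)
d=cam('wrist');np.savez('w8',**{k:d[k] for k in('Rm','p','fx','fy','cx','cy','frame')})
g=d['frame'].astype(int).sum(2)//3
for c in (285,300): print(c,g[150:384,c].tolist())"
```

```text
clock: 15.25
position: [0.4907, 0.3439, 0.1108]
ee_rot: [-0.001, 0.994, -0.106, 0.001]
contact_force: [1.8, 3.8, 1.2]
width: 0.0149
gripper_force: 59.6
pos [0.4906 0.3439 0.1107] sd [0.0001 0.     0.    ] F [2.3 4.3 1. ] yaw x -12.2 z [ 0.001  0.001 -1.   ]
285 [151, 152, 153, 154, 155, 156, 156, 156, 156, 153, 148, 146, 145, 146, 147, 148, 149, 149, 150, 152, 153, 153, 154, 155, 155, 156, 157, 157, 158, 159, 160, 162, 163, 163, 164, 163, 164, 165, 165, 166, 167, 168, 167, 168, 169, 169, 169, 170, 172, 171, 172, 172, 173, 173, 173, 174, 176, 176, 176, 176, 177, 177, 173, 159, 142, 135, 142, 153, 163, 169, 166, 151, 133, 125, 122, 121, 118, 113, 107, 103, 97, 91, 86, 88, 95, 96, 89, 80, 76, 76, 77, 76, 77, 76, 74, 72, 70, 69, 69, 69, 69, 69, 69, 69, 69, 69, 70, 70, 76, 86, 90, 76, 51, 34, 25, 24, 23, 24, 23, 23, 23, 23, 22, 24, 23, 23, 22, 24, 22, 23, 24, 23, 23, 23, 22, 22, 23, 24, 22, 23, 19, 22, 20, 22, 21, 21, 21, 21, 20, 21, 22, 22, 20, 21, 22, 22, 20, 21, 19, 22, 22, 21, 21, 19, 21, 22, 22, 20, 23, 23, 23, 23, 25, 25, 25, 23, 24, 23, 21, 23, 24, 23, 22, 22, 20, 22, 23, 22, 25, 2
[... 512 characters left out ...]
, 141, 152, 163, 172, 178, 183, 188, 192, 194, 193, 187, 170, 143, 122, 113, 107, 107, 133, 174, 197, 202, 203, 200, 189, 166, 139, 116, 93, 75, 62, 48, 37, 31, 32, 33, 30, 27, 26, 25, 26, 25, 25, 26, 26, 23, 23, 21, 24, 23, 25, 29, 33, 33, 32, 27, 24, 24, 22, 24, 23, 23, 24, 23, 22, 24, 24, 25, 22, 22, 23, 23, 21, 23, 21, 25, 24, 25, 24, 24, 24, 24, 22, 23, 22, 21, 23, 23, 22, 23, 24, 23, 24, 23, 24, 23, 25, 22, 22, 23, 24, 24, 23, 22, 23, 22, 23, 24, 24, 23, 23, 23, 24, 23, 23, 23, 22, 23, 24, 22, 24, 23, 23, 23, 23, 23, 22, 22, 23, 24, 24, 21, 21, 21, 19, 20, 21, 21, 19, 21, 22, 23, 21, 23, 23, 22, 24, 24, 22, 23, 23, 22, 24, 22, 23, 25, 23, 22, 24, 23, 23, 24, 22, 23, 24, 23, 22, 23, 23]
```

```bash
python3 -m pendant '[{"dx":0,"dy":-0.0015,"dz":0,"rx":0,"ry":0,"rz":0,"hand":0.012},{"dx":0,"dy":-0.0015,"dz":0,"rx":0,"ry":0,"rz":0,"hand":0.012},{"dx":0,"dy":-0.0015,"dz":0,"rx":0,"ry":0,"rz":0,"hand":0.012},{"dx":0,"dy":0,"dz":0,"rx":0,"ry":0,"rz":0,"hand":0.012},{"dx":0,"dy":0,"dz":0,"rx":0,"ry":0,"rz":0,"hand":0.012}]'; python3 -c "
from h import *
avg(3)"; python3 -m pendant '[{"dx":0,"dy":0,"dz":-0.003,"rx":0,"ry":0,"rz":0,"hand":0.012},{"dx":0,"dy":0,"dz":-0.003,"rx":0,"ry":0,"rz":0,"hand":0.012},{"dx":0,"dy":0,"dz":-0.003,"rx":0,"ry":0,"rz":0,"hand":0.012},{"dx":0,"dy":0,"dz":-0.003,"rx":0,"ry":0,"rz":0,"hand":0.012},{"dx":0,"dy":0,"dz":0,"rx":0,"ry":0,"rz":0,"hand":0.012}]'; python3 -c "
from h import *
avg(3)"
```

```text
clock: 15.87
position: [0.49, 0.3469, 0.1098]
ee_rot: [0.001, 0.994, -0.106, -0.001]
contact_force: [-0.2, 0.3, 2.1]
width: 0.0152
gripper_force: 59.7
pos [0.4901 0.347  0.1099] sd [0.0001 0.0001 0.0001] F [-0.6  0.   1.9] yaw x -12.18 z [-0.002 -0.002 -1.   ]
clock: 16.43
position: [0.4913, 0.348, 0.1231]
ee_rot: [-0.0, 0.994, -0.106, 0.001]
contact_force: [-0.3, 1.2, -1.3]
width: 0.0156
gripper_force: 59.5
pos [0.4912 0.3479 0.1228] sd [0.0001 0.0001 0.0002] F [-0.   0.5 -0.8] yaw x -12.19 z [ 0.001  0.    -1.   ]
```

```bash
python3 -m pendant '[{"dx":0,"dy":0,"dz":-0.004,"rx":0,"ry":0,"rz":0,"hand":0.012},{"dx":0,"dy":0,"dz":-0.004,"rx":0,"ry":0,"rz":0,"hand":0.012},{"dx":0,"dy":0,"dz":-0.006,"rx":0,"ry":0,"rz":0,"hand":0.012},{"dx":0,"dy":0,"dz":-0.006,"rx":0,"ry":0,"rz":0,"hand":0.012},{"dx":0,"dy":0,"dz":-0.01,"rx":0,"ry":0,"rz":0,"hand":0.012},{"dx":0,"dy":0,"dz":-0.02,"rx":0,"ry":0,"rz":0,"hand":0.012},{"dx":0,"dy":0,"dz":-0.03,"rx":0,"ry":0,"rz":0,"hand":0.012},{"dx":0,"dy":0,"dz":-0.035,"rx":0,"ry":0,"rz":0,"hand":0.012},{"dx":0,"dy":0,"dz":-0.035,"rx":0,"ry":0,"rz":0,"hand":0.012},{"dx":0,"dy":0,"dz":0,"rx":0,"ry":0,"rz":-6.1,"hand":0.012},{"dx":0,"dy":0,"dz":0,"rx":0,"ry":0,"rz":-6.1,"hand":0.012},{"dx":0,"dy":0,"dz":0,"rx":0,"ry":0,"rz":0,"hand":0.012}]'; python3 - <<'E'
from h import *
avg(3)
d=cam('wrist');np.savez('w9',**{k:d[k] for k in('Rm','p','fx','fy','cx','cy','frame')})
# strap check: project strap end (locked / up) and print brightness along strap line
p=np.array([.5307,.3037]);yw=np.radians(-12.2);Rz=R.from_euler('z',yw).as_matrix()
g=d['frame'].astype(int).sum(2)//3
for t in(0,.1,.35):
    # hinge (50,0,62), end vector (-100,0,-17) rotated up by t
    v=np.array([-100*np.cos(t)+-17*np.sin(t),0,-17*np.cos(t)+100*np.sin(t)])
    e=[]
    for y in(-13,13,36):
        P=Rz@((np.array([50,y,62])+v)/1000)+[*p,0];e.append(proj(d,P).round(1).tolist())
    print(t,e)
m=((d['frame'][...,0].astype(int)-d['frame'][...,2]>70)).astype(np.uint8)
n,l,st,c=cv2.connectedComponentsWithStats(m);print([(x.tolist()) for x in st[1:] if x[4]>15])
E
```

```text
clock: 17.58
position: [0.4912, 0.348, 0.2744]
ee_rot: [-0.001, 1.0, 0.001, 0.001]
contact_force: [-0.0, 0.7, -1.5]
width: 0.0147
gripper_force: 59.4
pos [0.491  0.3478 0.2735] sd [0.0002 0.0001 0.0006] F [-0.2  0.6 -1.2] yaw x -0.05 z [ 0.001  0.001 -1.   ]
0 [[291.2, 174.2], [271.1, 170.0], [253.2, 166.2]]
0.1 [[292.0, 176.8], [271.3, 172.5], [253.0, 168.6]]
0.35 [[294.9, 180.3], [272.8, 175.7], [253.0, 171.5]]
[[447, 87, 15, 7, 87], [445, 95, 16, 9, 125], [260, 166, 6, 17, 66], [240, 222, 32, 28, 793], [238, 253, 36, 49, 1692]]
```

```bash
python3 - <<'E'
from h import *
p=np.array([.5307,.3037]);Rz=R.from_euler('z',np.radians(-12.2)).as_matrix()
for f in('w4','w5','w9'):
    d=dict(np.load(f+'.npz'))
    m=((d['frame'][...,0].astype(int)-d['frame'][...,2]>70)).astype(np.uint8)
    n,l,st,c=cv2.connectedComponentsWithStats(m);o=[]
    for t in(0,.1,.35):
        v=np.array([-100*np.cos(t)-17*np.sin(t),27,-17*np.cos(t)+100*np.sin(t)])
        o.append(proj(d,Rz@((np.array([50,0,62])+v)/1000)+[*p,0]).round(1).tolist())
    print(f,o,[(s.tolist(),k.round(1).tolist()) for s,k in zip(st[1:],c[1:]) if 15<s[4]<200 and s[0]<300])
E
python3 -m pendant '[{"dx":-0.0015,"dy":0.038,"dz":0,"rx":0,"ry":0,"rz":0,"hand":0.012},{"dx":-0.0015,"dy":0.038,"dz":0,"rx":0,"ry":0,"rz":0,"hand":0.012},{"dx":-0.0015,"dy":0.038,"dz":0,"rx":0,"ry":0,"rz":0,"hand":0.012},{"dx":-0.0015,"dy":0.038,"dz":0,"rx":0,"ry":0,"rz":0,"hand":0.012},{"dx":-0.0015,"dy":0.038,"dz":0,"rx":0,"ry":0,"rz":0,"hand":0.012},{"dx":-0.0015,"dy":0.038,"dz":0,"rx":0,"ry":0,"rz":0,"hand":0.012},{"dx":-0.0015,"dy":0.038,"dz":0,"rx":0,"ry":0,"rz":0,"hand":0.012},{"dx":-0.0015,"dy":0.038,"dz":0,"rx":0,"ry":0,"rz":0,"hand":0.012},{"dx":-0.0015,"dy":0.038,"dz":0,"rx":0,"ry":0,"rz":0,"hand":0.012},{"dx":-0.0015,"dy":0.038,"dz":0,"rx":0,"ry":0,"rz":0,"hand":0.012},{"dx":0,"dy":0,"dz":0,"rx":0,"ry":0,"rz":0,"hand":0.012},{"dx":0,"dy":0,"dz":0,"rx":0,"ry":0,"rz":0,"hand":0.012}]'; python3 -c "
from h import *
avg(3)
d=cam('top');np.savez('t9',**{k:d[k] for k in('Rm','p','fx','fy','cx','cy','frame')})"
```

```text
w4 [[245.3, 132.0], [244.8, 133.6], [244.3, 134.0]] [([244, 125, 6, 17, 70], [246.6, 132.9])]
w5 [[278.5, 198.6], [279.4, 203.5], [282.1, 212.0]] [([279, 189, 6, 23, 126], [281.4, 199.7])]
w9 [[260.2, 167.7], [260.2, 170.1], [260.8, 173.2]] [([260, 166, 6, 17, 66], [262.6, 173.6])]
clock: 18.78
position: [0.4758, -0.0339, 0.2721]
ee_rot: [-0.0, 1.0, -0.003, -0.0]
contact_force: [-0.2, 0.3, -1.8]
width: 0.0155
gripper_force: 59.4
pos [ 0.4758 -0.0327  0.2721] sd [0.     0.0009 0.    ] F [ 0.2  0.1 -1. ] yaw x -0.18 z [-0.001  0.001 -1.   ]
```

```bash
python3 -m pendant '[{"dx":0.0039,"dy":0.0073,"dz":0.01,"rx":0,"ry":0,"rz":0,"hand":0.012},{"dx":0,"dy":0,"dz":0.035,"rx":0,"ry":0,"rz":0,"hand":0.012},{"dx":0,"dy":0,"dz":0.035,"rx":0,"ry":0,"rz":0,"hand":0.012},{"dx":0,"dy":0,"dz":0.035,"rx":0,"ry":0,"rz":0,"hand":0.012},{"dx":0,"dy":0,"dz":0.025,"rx":0,"ry":0,"rz":0,"hand":0.012},{"dx":0,"dy":0,"dz":0,"rx":0,"ry":0,"rz":0,"hand":0.012},{"dx":0,"dy":0,"dz":0,"rx":0,"ry":0,"rz":0,"hand":0.012},{"dx":0,"dy":0,"dz":0,"rx":0,"ry":0,"rz":0,"hand":0.012}]'; python3 - <<'E'
from h import *
avg(3)
d=cam('wrist');np.savez('w10',**{k:d[k] for k in('Rm','p','fx','fy','cx','cy','frame')})
g=d['frame'].astype(int).sum(2)//3
a=dict(np.load('w4.npz'));ga=a['frame'].astype(int).sum(2)//3
# compare tool in hand rows/cols with w4
print(g[186:226,256].tolist());print(ga[186:226,256].tolist())
print(g[212,225:290].tolist());print(ga[212,225:290].tolist())
for v in(176,182,186,190): print(v,g[v,225:295].tolist())
E
```

```text
clock: 19.65
position: [0.4813, -0.0394, 0.1335]
ee_rot: [0.0, 1.0, 0.001, 0.001]
contact_force: [0.5, -0.3, -1.0]
width: 0.015
gripper_force: 59.4
pos [ 0.4816 -0.0396  0.1339] sd [0.0002 0.0001 0.0003] F [ 0.2  0.2 -0.9] yaw x 0.05 z [ 0.003 -0.001 -1.   ]
[38, 33, 28, 25, 27, 26, 28, 36, 50, 61, 65, 64, 63, 63, 63, 60, 53, 54, 61, 68, 71, 72, 73, 72, 73, 73, 72, 72, 72, 72, 72, 71, 67, 58, 51, 51, 49, 48, 48, 49]
[227, 227, 227, 227, 227, 227, 226, 217, 179, 128, 93, 82, 81, 81, 80, 76, 67, 69, 78, 86, 90, 92, 91, 92, 92, 91, 92, 92, 92, 92, 92, 91, 90, 86, 76, 68, 63, 61, 59, 60]
[153, 153, 153, 153, 153, 151, 141, 113, 85, 75, 77, 79, 79, 80, 81, 80, 79, 79, 76, 73, 70, 70, 70, 70, 70, 70, 70, 70, 72, 73, 72, 72, 72, 71, 73, 72, 71, 70, 71, 71, 71, 71, 70, 69, 71, 70, 71, 71, 70, 70, 70, 70, 72, 96, 138, 168, 179, 182, 182, 182, 182, 182, 182, 182, 182]
[225, 225, 225, 225, 225, 223, 212, 171, 120, 97, 98, 100, 101, 102, 102, 102, 101, 100, 100, 96, 92, 90, 88, 89, 89, 90, 90, 89, 91, 91, 92, 92, 92, 91, 91, 92, 90, 90, 90, 90, 90, 89, 88, 88, 90, 90, 90, 89, 90, 89, 89, 88, 91,
[... 612 characters left out ...]
183, 183, 183, 183, 183, 182, 183, 182, 182, 182, 182, 183, 182, 183, 183]
186 [154, 154, 153, 153, 153, 151, 136, 96, 52, 30, 29, 30, 30, 30, 30, 30, 29, 28, 26, 24, 25, 28, 32, 37, 41, 40, 41, 41, 40, 41, 39, 38, 36, 36, 35, 30, 30, 34, 37, 37, 36, 38, 38, 40, 39, 37, 35, 41, 70, 118, 160, 179, 183, 183, 183, 183, 183, 183, 182, 182, 182, 182, 182, 182, 182, 182, 182, 183, 183, 183]
190 [153, 153, 154, 153, 153, 150, 136, 97, 52, 26, 25, 25, 26, 25, 27, 27, 26, 26, 24, 19, 19, 19, 22, 26, 26, 27, 26, 26, 24, 25, 27, 27, 25, 23, 22, 22, 29, 33, 36, 37, 37, 38, 38, 39, 38, 35, 34, 39, 69, 118, 160, 179, 183, 183, 183, 183, 183, 183, 182, 182, 183, 182, 182, 182, 182, 183, 182, 183, 183, 183]
```

```bash
python3 -m pendant '[{"dx":-0.002,"dy":-0.0013,"dz":0.005,"rx":0,"ry":0,"rz":0,"hand":0.012},{"dx":0,"dy":0,"dz":0.005,"rx":0,"ry":0,"rz":0,"hand":0.012},{"dx":0,"dy":0,"dz":0.005,"rx":0,"ry":0,"rz":0,"hand":0.012},{"dx":0,"dy":0,"dz":0.005,"rx":0,"ry":0,"rz":0,"hand":0.012},{"dx":0,"dy":0,"dz":0.003,"rx":0,"ry":0,"rz":0,"hand":0.012},{"dx":0,"dy":0,"dz":0,"rx":0,"ry":0,"rz":0,"hand":0.012},{"dx":0,"dy":0,"dz":0,"rx":0,"ry":0,"rz":0,"hand":0.012}]'; python3 -c "
from h import *
avg(3)"
```

```text
clock: 20.43
position: [0.4778, -0.0382, 0.109]
ee_rot: [-0.0, 1.0, 0.0, -0.0]
contact_force: [0.1, 0.3, -1.3]
width: 0.0151
gripper_force: 59.4
pos [ 0.478  -0.0383  0.1092] sd [0.0001 0.     0.0002] F [ 0.6  0.3 -0.8] yaw x 0.01 z [-0. -0. -1.]
```

```bash
python3 -m pendant '[{"dx":0.0006,"dy":0,"dz":0.005,"rx":0,"ry":0,"rz":0,"hand":0.012},{"dx":0,"dy":0,"dz":0.006,"rx":0,"ry":0,"rz":0,"hand":0.012},{"dx":0,"dy":0,"dz":0.006,"rx":0,"ry":0,"rz":0,"hand":0.012},{"dx":0,"dy":0,"dz":0.006,"rx":0,"ry":0,"rz":0,"hand":0.012},{"dx":0,"dy":0,"dz":0.006,"rx":0,"ry":0,"rz":0,"hand":0.012},{"dx":0,"dy":0,"dz":0,"rx":0,"ry":0,"rz":0,"hand":0.012},{"dx":0,"dy":0,"dz":0,"rx":0,"ry":0,"rz":0,"hand":0.012}]'; python3 -c "
from h import *
avg(3)"; python3 -m pendant '[{"dx":0,"dy":0,"dz":0.003,"rx":0,"ry":0,"rz":0,"hand":0.012},{"dx":0,"dy":0,"dz":0.003,"rx":0,"ry":0,"rz":0,"hand":0.012},{"dx":0,"dy":0,"dz":0.002,"rx":0,"ry":0,"rz":0,"hand":0.012},{"dx":0,"dy":0,"dz":0.002,"rx":0,"ry":0,"rz":0,"hand":0.012},{"dx":0,"dy":0,"dz":0,"rx":0,"ry":0,"rz":0,"hand":0.012},{"dx":0,"dy":0,"dz":0,"rx":0,"ry":0,"rz":0,"hand":0.012}]'; python3 -c "
from h import *
avg(3)"
```

```text
clock: 21.17
position: [0.4781, -0.0381, 0.0797]
ee_rot: [-0.0, 1.0, 0.0, -0.001]
contact_force: [0.8, -0.4, -0.9]
width: 0.0154
gripper_force: 59.4
pos [ 0.4784 -0.0382  0.0801] sd [0.0003 0.0001 0.0003] F [ 0.1  0.2 -1. ] yaw x 0.01 z [-0.001  0.    -1.   ]
clock: 21.82
position: [0.4784, -0.0382, 0.0708]
ee_rot: [0.0, 1.0, 0.0, -0.0]
contact_force: [-2.0, 0.2, 4.5]
width: 0.0148
gripper_force: 60.1
pos [ 0.4784 -0.0382  0.0708] sd [0. 0. 0.] F [-1.6  0.2  4.6] yaw x 0.01 z [ 0. -0. -1.]
```

```bash
python3 -m pendant '[{"dx":0,"dy":0,"dz":0,"rx":0,"ry":0,"rz":0,"hand":0.03},{"dx":0,"dy":0,"dz":0,"rx":0,"ry":0,"rz":0,"hand":0.045},{"dx":0,"dy":0,"dz":0,"rx":0,"ry":0,"rz":0,"hand":0.045},{"dx":0,"dy":0,"dz":0,"rx":0,"ry":0,"rz":0,"hand":0.045},{"dx":0,"dy":0,"dz":-0.01,"rx":0,"ry":0,"rz":0,"hand":0.045},{"dx":0,"dy":0,"dz":-0.025,"rx":0,"ry":0,"rz":0,"hand":0.045},{"dx":0,"dy":0,"dz":-0.035,"rx":0,"ry":0,"rz":0,"hand":0.045},{"dx":0,"dy":0,"dz":-0.04,"rx":0,"ry":0,"rz":0,"hand":0.045},{"dx":-0.025,"dy":0.02,"dz":-0.025,"rx":0,"ry":0,"rz":0,"hand":0.045},{"dx":0,"dy":0.018,"dz":-0.018,"rx":0,"ry":0,"rz":0,"hand":0.045},{"dx":0,"dy":0,"dz":0,"rx":0,"ry":0,"rz":0,"hand":0.085},{"dx":0,"dy":0,"dz":0,"rx":0,"ry":0,"rz":0,"hand":0.085}]'; python3 - <<'E'
from h import *
avg(3)
d=cam('wrist');a=dict(np.load('w2.npz'))
for n,x in(('before',a),('now',d)):
    f=x['frame'].astype(int)
    m=((f[...,0]>150)&(f[...,2]<70)&(f[...,0]-f[...,2]>100)).astype(np.uint8)
    k,l,st,c=cv2.connectedComponentsWithStats(m)
    for s,cc in zip(st[1:],c[1:]):
        if s[4]>100:print(n,s,ray(x,*cc,.103).round(4), cv2.minAreaRect(np.argwhere(l==l[int(cc[1]),int(cc[0])])[:,::-1].astype(np.float32)))
# top view strap: collar position
for w in('top',):
    t=cam(w);p=np.array([.5307,.3037]);Rz=R.from_euler('z',np.radians(-12.2)).as_matrix()
    f=t['frame'].astype(int);m=((f[...,0]-f[...,2]>45)).astype(np.uint8)
    for th in(0,.35):
        v=np.array([50-100*np.cos(th)-17*np.sin(th),27,62-17*np.cos(th)+100*np.sin(th)]);print(th,proj(t,Rz@v/1000+[*p,0]).round(1))
    k,l,st,c=cv2.connectedComponentsWithStats(m[180:215,155:215]);print(st[1:].tolist(),(c[1:]+[155,180]).round(1).tolist())
E
```

```text
clock: 22.97
position: [0.4541, -0.0767, 0.2241]
ee_rot: [0.0, 1.0, -0.001, 0.001]
contact_force: [-0.9, 0.6, -1.2]
width: 0.0676
gripper_force: 0.0
pos [ 0.4534 -0.0761  0.2231] sd [0.0005 0.0005 0.0008] F [-0.8  0.5 -0.6] yaw x -0.05 z [ 0.     0.001 -1.   ]
before [203 144  17  24 393] [ 0.4763 -0.0389  0.103 ] ((211.0, 155.5), (23.0, 16.0), 90.0)
now [206 149  17  24 380] [ 0.4757 -0.0398  0.103 ] ((214.0, 160.5), (23.0, 16.0), 90.0)
0 [178.8 195.2]
0.35 [177.  193.7]
[[20, 11, 3, 5, 13]] [[176.0, 193.0]]
```

```bash
python3 -c "
from rig import manip
print(manip.sign_off())"
```

```text
the job is handed in; nothing more can be done
None
```

The strap is free and up, as far as the camera measurements show, the fork tool is back in its holder within about 1 mm of where it started, released, and the job was handed in at about 23 s; forces I read while on the clamp stayed under about 8 N, and no verdict was shown.

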